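# Spice rack: right the fallen jar in the pull-out tray

## Robot

A 7-joint arm with a two-finger parallel gripper is mounted at the origin on a cart in front of the work surface, level with it; the furniture and walls round the work are solid. World frame = base frame: x ahead of the robot, y to its left, z up, the work surface at z = 0. Lengths are in m, angles in rad, forces in N, time in s.
With the tool pointing down it reaches from about 0.4 to 0.85 m from the base axis. Payload 10.4 kg.
Tool frame: the origin (TCP) lies at the very end of the fingers, on their centre line; the grasp point (between the pads) lies 19 mm behind it (env.grip_depth is the distance from the TCP to the grasp point, in m); z points along the fingers, y is the line along which they close (so a half turn about z gives the same grasp; the last joint's range is limited). The gripper opens to 87 mm and grips with 3 to 60 N. Pads are 19 mm wide; open, the fingers measure 117 mm over their backs; the gripper's body (75 mm by 190 mm) begins 51 mm behind the grasp point.
Start: joints at [1.306, 0.332, -0.065, 1.46, 0.022, 1.35, -0.088], TCP at [0.15, -0.607, 0.223] pointing down, gripper open.
Joint ranges: [-2.6, 2.6], [-0.5, 2.12], [-1.47, 1.34], [0.16, 2.42], [-1.27, 4.41], [0.06, 2.06], [-2.6, 2.6]. Speed limits (rad/s): [2.22, 2.22, 2.79, 2.79, 3.14, 3.14, 3.14].

## Interface

Orientations are given as a unit quaternion [w, x, y, z].
In Python, from rig import readout, optics, ticket, env gives the robot as it stands.
- The arm moves only by the tool step_arm, never from a script. Its argument "deltas" is one flat list of numbers, 7 for each row, row after row: the shift along the tool's x, y, z in cm, then the turn, a rotation vector about the tool's x, y, z in degrees, then the gripper command: -1 is shut, 1 is fully open, values between are in proportion. A call has 1 to 20 rows; each row shifts and turns the commanded pose from where the row before left it, along the tool's axes as they then stand; what a row does not reach is not made up. A row lasts 1/12 s, in which the tool goes at most 41.7 mm and 7.16 degrees, less where a joint would pass 70% of its speed; a pose out of reach is approached as far as the arm can. A call with a gripper value outside its range is refused whole. The fingers move at their own pace and stop on an object; the grip force is fixed at half the most. Time passes only in rows, so rows that do not move let the fingers close. It gives the time, the measured TCP pose, the force, the opening and the grip force at its end, in the units of the state.
- readout.observe(): the state, without advancing time (a new reading comes with each control period).
- optics.snapshot(name): name is "scene" or "top" or "wrist"; returns (picture, depth): 400x640x3 uint8, blue, green, red; 400x640 float32, m along the optical axis (not along the pixel's ray), 0 where there is no reading.
- optics.get_calibration(name): a dict with "mtx" (3x3 intrinsics, pixels), "k1" (the pictures are not rectified: a ray, as slopes to the right and down, at radius r is drawn at 1 + k1 r^2 times it, then the intrinsics apply), "cam_to_world" (4x4, takes a point from camera to world coordinates); the wrist camera has in their place "mount" (4x4, takes a point from camera to tool coordinates, whose origin is the TCP and whose axes are the flange's). Camera axes: x right, y up, looking along -z (the intrinsics and any distortion apply to the point x, -y, -z); pixel columns grow to the right and rows downward; lengths in m; the calibration is good to about 2 mm. A picture is of the moment at which its call begins: read the wrist's pose just before it. get_calibration takes no time and is no camera call.
- ticket.close_job(): hands the job in; it is judged then, once.
The state is a dict: "time": time; "q": joint angles; "joint_velocities": joint speeds; "effort": joint torques, N m; "position": TCP position; "tcp_rot": TCP orientation; "wrist_force": force on the tool from outside, world axes, zero at the start; "torque": the same for the moment, N m; "width": opening from 0.0 (shut) to 1.0 (fully open); "grasp_force": force on a finger pad.
Only numpy, scipy, OpenCV 4.12 (cv2) and the standard library are available. Lean on these libraries where they do the work, as an engineer would, in place of code of your own. Each camera call takes 0.05 s, during which the arm holds its last target. There are 200 camera calls.

## Task

The red-capped glass spice jar has been knocked over on the worktop. Draw the spice rack's tray out to its stop, set the jar down gently in the free part of it, upright on its base beside the jar and the shaker that stand there, then slide the tray back in until it is fully home. Keep those two standing in the tray and leave everything else where it is.

Things in the scene. Friction and masses are not known exactly. Their poses are not given: they have to be found in the camera images.
- rack: fixed pale wooden spice rack, 328 mm wide, 136 mm deep, 147 mm high: two side panels and a top board (underside 135 mm up, front edge 68 mm in front of the origin) with a thin steel rail round it to 175 mm. Origin: centre of its underside on the worktop. Its x axis points from front to back, y along its width, z up; its front (-x side) is open. It carries the tray
- tray_floor (a point): centre of the tray's floor, top side, 14 mm above the worktop; axes as the rack's; moves with the tray. The tray is of pale wood, slides out of the rack's front along the rack's -x, and measures 74 mm (x) by 290 mm (y) outside; the free floor between its rails is 64 mm (x) by 280 mm (y); the rails all round are 5 mm thick and rise 24 mm above the floor
- tray_knob (a point): middle of the grip of the tray's turned steel knob, at the middle of its front, 26 mm above the worktop; the knob is 26 mm across there, its end lies 11 mm further out, the tray's front face 25 mm further in
- tray (a joint): how far the tray is drawn out, m: 0 fully home, 0.12 at its outer stop; runs with a friction of about 2 N and stays where it is left
- red_jar: closed glass spice jar with a red cap, round, body 42 mm and cap (the top 21 mm) 45 mm across, 106 mm high, 0.1 to 0.2 kg, lying on the worktop at the start. Origin: centre of its base; its z axis points from the base to the cap. Behind it lies the gas hob (8 mm high, front edge at x = 0.595, cast pan supports to 55 mm from x = 0.62 on)
- white_jar: closed glass spice jar with a white cap, round, 43 mm across, 100 mm high, stands upright somewhere along the tray. Origin: centre of its base, z axis up
- garlic: garlic bulb, 60 mm across, 59 mm high, on the rack's top board; origin at its base
- avocado_dish: green dish like half an avocado with a brown stone, 76 x 102 x 55 mm, on the rack's top board; origin at its base
- oval_bowl: small oval bowl, 82 x 102 x 38 mm, on the worktop; origin at its base
- crab: red crab figure, 35 x 87 x 112 mm, stands on the worktop; origin at its base
- spoon_rest: grey spoon rest with an upswept tail, 83 x 152 x 96 mm, on the worktop to the right of the rack; origin at its base
- salt_shaker: glass salt shaker with a grey top, round, 44 mm across, 90 mm high, stands upright in the tray close to the white-capped jar. Origin: centre of its base, z axis up. The free stretch of tray to one side of the two always takes the red-capped jar with room for fingers
- timer: red and white round kitchen timer, 65 mm across, 54 mm high, on the worktop between the fallen jar and the rack; origin at its base

How it is judged:
On the way, in this order (a step that is already met when the one before it is completed fails the run):
1. the tray is drawn out to its stop (within 6 mm) (value of joint tray above 0.114 m), for 0.2 s.
2. the red-capped jar, the white-capped jar and the shaker stand upright in the drawn-out tray, released (value of joint tray above 0.1 m and angle between each of red_jar, white_jar, salt_shaker's own z axis and vertical below 0.1 rad and x of red_jar in the frame of tray_floor between -0.014 and 0.014 m and y of red_jar in the frame of tray_floor between -0.125 and 0.125 m and z of red_jar in the frame of tray_floor between -0.003 and 0.004 m and x of white_jar in the frame of tray_floor between -0.014 and 0.014 m and y of white_jar in the frame of tray_floor between -0.125 and 0.125 m and z of white_jar in the frame of tray_floor between -0.003 and 0.004 m and x of salt_shaker in the frame of tray_floor between -0.014 and 0.014 m and y of salt_shaker in the frame of tray_floor between -0.125 and 0.125 m and z of salt_shaker in the frame of tray_floor between -0.003 and 0.004 m and linear speed of each of red_jar, white_jar, salt_shaker below 0.02 m/s and contact force between the fingers and red_jar below 0.05 N and contact force between the fingers and white_jar below 0.05 N and contact force between the fingers and salt_shaker below 0.05 N), for 0.2 s.
At the end, for the whole second after the job is handed in: the tray is home (joint under 5 mm) and at rest, with the two jars and the shaker standing on its floor between its rails, upright within 0.1 rad, at rest (value of joint tray below 0.005 m and angle between each of red_jar, white_jar, salt_shaker's own z axis and vertical below 0.1 rad and x of red_jar in the frame of tray_floor between -0.014 and 0.014 m and y of red_jar in the frame of tray_floor between -0.125 and 0.125 m and z of red_jar in the frame of tray_floor between -0.003 and 0.004 m and x of white_jar in the frame of tray_floor between -0.014 and 0.014 m and y of white_jar in the frame of tray_floor between -0.125 and 0.125 m and z of white_jar in the frame of tray_floor between -0.003 and 0.004 m and x of salt_shaker in the frame of tray_floor between -0.014 and 0.014 m and y of salt_shaker in the frame of tray_floor between -0.125 and 0.125 m and z of salt_shaker in the frame of tray_floor between -0.003 and 0.004 m and linear speed of each of red_jar, white_jar, salt_shaker below 0.02 m/s); the robot touches nothing.
It fails at once if the white-capped jar or the shaker is tipped (over 0.4 rad) (angle between any of white_jar, salt_shaker's own z axis and vertical above 0.4 rad).
It fails at once if another thing on the worktop or on the rack is shifted by more than 30 mm or tipped over 0.4 rad (distance of any of garlic, avocado_dish, oval_bowl, crab, spoon_rest, timer from where it was at the start of the episode above 0.03 m or angle between any of garlic, avocado_dish, oval_bowl, crab, spoon_rest, timer's own z axis and vertical above 0.4 rad).
It fails at once if the red-capped jar is dropped or banged onto the tray (over 40 N) (contact force between red_jar and rack above 40 N).
It fails at once if the red-capped jar falls off the worktop (height (world z) of red_jar below -0.02 m).
It also fails if it takes over 72 s, if anything falls off the work surface, if the arm or the gripper's body presses on something with over 40 N, if the wrist force passes 120 N, or if a joint passes its speed limit or range.

## Working session

There is one attempt and no reset: what is moved stays moved. The work goes in short steps, Python scripts to look and compute and a tool call to move; the robot and the scene stay as the last step left them, time stands still between calls to the robot, and variables do not carry over. Pictures are saved under pics/ and viewed, at most 10 in all, crops included, and the job is handed in when it is done.

Besides the shell and the picture viewer there is one more tool, called after "Call:" in YAML: its name, and indented under it one key for each argument. step_arm: Moves the arm, as the interface text tells. Its arguments: {"type":"object","properties":{"deltas":{"type":"array","items":{"type":"number"}}},"required":["deltas"]}

```bash
mkdir -p pics; ls
cat > h.py <<'E'
import numpy as np, cv2, json
from scipy.spatial.transform import Rotation as R
from rig import readout, optics, ticket, env
def q2r(q): return R.from_quat([q[1],q[2],q[3],q[0]])
def snap(name):
    s=readout.observe(); c=optics.get_calibration(name); p,d=optics.snapshot(name)
    if name=="wrist":
        T=np.eye(4);T[:3,:3]=q2r(s["tcp_rot"]).as_matrix();T[:3,3]=s["position"];M=T@np.array(c["mount"])
    else: M=np.array(c["cam_to_world"])
    return p,d,np.array(c["mtx"]),float(c["k1"]),M
def cloud(d,K,k1,M):
    h,w=d.shape; u,v=np.meshgrid(np.arange(w),np.arange(h))
    xd=np.stack([(u-K[0,2])/K[0,0],(v-K[1,2])/K[1,1]],-1)
    x=xd.copy()
    for _ in range(8): x=xd/(1+k1*(x**2).sum(-1,keepdims=True))
    P=np.stack([x[...,0]*d,-x[...,1]*d,-d],-1)
    W=P@M[:3,:3].T+M[:3,3]; W[d<=0]=np.nan
    return W
def shot(name,f):
    p,d,K,k1,M=snap(name); W=cloud(d,K,k1,M)
    cv2.imwrite(f"pics/{f}.png",p); np.save(f"pics/{f}.npy",W); return p,W
E
python3 - <<'E'
from h import *
s=readout.observe(); print(s); print(env.grip_depth)
for n in("scene","top"): shot(n,n+"0"); print(optics.get_calibration(n)["cam_to_world"])
print(optics.get_calibration("wrist"))
E
```

```text
pics
{'time': 0.0, 'q': array([ 1.30639614,  0.33290075, -0.06469442,  1.46098448,  0.02161438,
        1.3499149 , -0.08847141]), 'joint_velocities': array([-0.00030629,  0.00076436,  0.00019576,  0.00100688, -0.00036635,
       -0.00032462,  0.00088753]), 'effort': array([ 2.09961313e-04, -6.23263407e+01,  2.47175008e-02, -3.89895451e+01,
       -6.12912420e-02,  3.98029271e-02,  1.17875929e-04]), 'position': array([ 0.14954204, -0.6064197 ,  0.2217153 ]), 'tcp_rot': array([-7.43668555e-04,  9.92697281e-01,  1.20629756e-01, -1.34493963e-04]), 'wrist_force': array([ 0.53202432, -0.28961341,  0.41855979]), 'torque': array([ 0.01827317, -0.01443397, -0.01372378]), 'grasp_force': 0.0, 'width': 1.0006574715140872}
0.0187
[[ 0.73781986  0.27429862 -0.61675126 -0.40992432]
 [-0.67479359  0.32220375 -0.66395659 -1.09143123]
 [ 0.01659719  0.90606016  0.42282327  0.75530576]
 [ 0.          0.          0.          1.        ]]
[[ 0.3680904   0.73210809 -0.57317293 -0.2048278 ]
 [-0.92978218  0.2873     -0.23013866 -0.3731429 ]
 [-0.00381379  0.61763781  0.78645343  1.14672734]
 [ 0.          0.          0.          1.        ]]
{'mtx': array([[321.77876432,   0.        , 320.48707932],
       [  0.        , 321.77876432, 198.32450041],
       [  0.        ,   0.        ,   1.        ]]), 'k1': -0.06664341021453239, 'mount': array([[-3.52372509e-05,  9.62166653e-01,  2.72461612e-01,
         7.60812494e-02],
       [ 9.99999999e-01,  3.87841395e-05, -7.63246944e-06,
        -9.47739510e-04],
       [-1.79108968e-05,  2.72461611e-01, -9.62166654e-01,
        -1.61946604e-01],
       [ 0.00000000e+00,  0.00000000e+00,  0.00000000e+00,
         1.00000000e+00]])}
```

View pics/scene0.png

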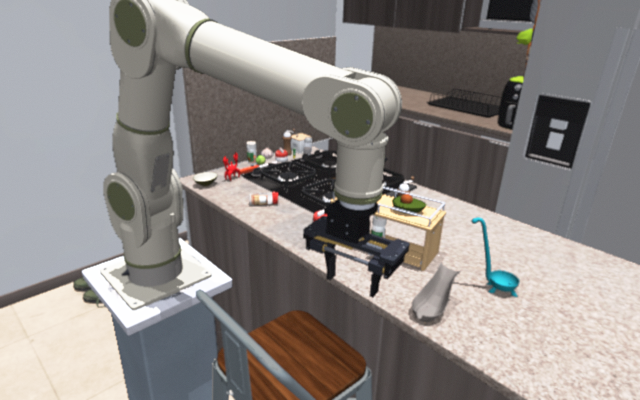

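View pics/top0.png

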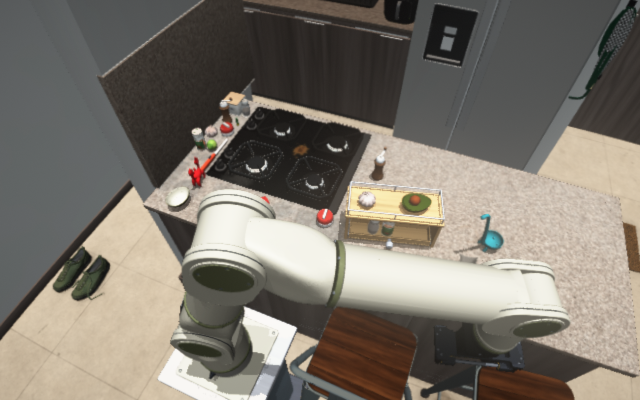

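The scene picture shows the fallen jar at about (263,199), cap to the right. The top picture shows the rack at (395,212), the timer at (325,216) and the tray contents at about (373,227) and (388,229), with the knob at (389,245).

Run:
```python
from h import *
W=np.load("pics/scene0.npy");T=np.load("pics/top0.npy")
for n,A,l in(("s",W,[(251,199),(258,199),(264,199),(270,199),(276,199),(318,215),(205,179)]),("t",T,[(325,216),(373,226),(388,228),(389,245),(390,241),(366,200),(415,202),(265,200),(352,210),(436,215)])):
    for u,v in l: print(n,u,v,A[v,u].round(3))
# top board: z 0.14..0.155 in top view
m=(abs(T[...,2]-.147)<.006)&(T[...,0]>.35)&(T[...,0]<.9)
lab=cv2.connectedComponents(m.astype(np.uint8))[1]
k=np.bincount(lab[lab>0]).argmax(); P=T[lab==k][:,:2]
print(len(P),cv2.minAreaRect(P.astype(np.float32)*1000), P.mean(0))
# scene jar points
V=W[185:212,240:285].reshape(-1,3);V=V[(V[:,2]>.012)&(V[:,2]<.06)&(V[:,0]<.6)]
print(len(V),V.min(0),V.max(0),cv2.minAreaRect(V[:,:2].astype(np.float32)*1000))
p1=cv2.resize(cv2.imread("pics/scene0.png")[180:225,235:345],None,fx=7,fy=7,interpolation=2)
p2=cv2.resize(cv2.imread("pics/top0.png")[175:255,340:450],None,fx=7,fy=7,interpolation=2)
p2=cv2.resize(p2,None,fx=.5,fy=.5);p2=cv2.copyMakeBorder(p2,0,0,0,770-p2.shape[1],0)
cv2.imwrite("pics/c0.png",np.vstack([p1,p2[:280]]))
```

```text
s 251 199 [0.463 0.179 0.032]
s 258 199 [0.485 0.165 0.031]
s 264 199 [0.504 0.154 0.029]
s 270 199 [0.524 0.143 0.026]
s 276 199 [0.539 0.126 0.028]
s 318 215 [ 0.542 -0.102  0.048]
s 205 179 [0.45  0.488 0.017]
t 325 216 [ 0.549 -0.1    0.047]
t 373 226 [ 0.556 -0.278  0.067]
t 388 228 [ 0.561 -0.33   0.076]
t 389 245 [ 0.52  -0.35   0.038]
t 390 241 [ 0.542 -0.349  0.031]
t 366 200 [ 0.565 -0.237  0.185]
t 415 202 [ 0.609 -0.39   0.193]
t 265 200 [0.538 0.139 0.045]
t 352 210 [ 0.518 -0.205  0.173]
t 436 215 [ 0.619 -0.469  0.148]
1493 ((628.2308349609375, -327.9748840332031), (108.12271118164062, 312.9818115234375), 14.401738166809082) [ 0.6242924  -0.32363811]
297 [0.45550135 0.12254983 0.01223898] [0.55343822 0.19939661 0.04828803] ((506.9476318359375, 159.91036987304688), (43.93333053588867, 101.19718170166016), 52.29930114746094)
```

View pics/c0.png

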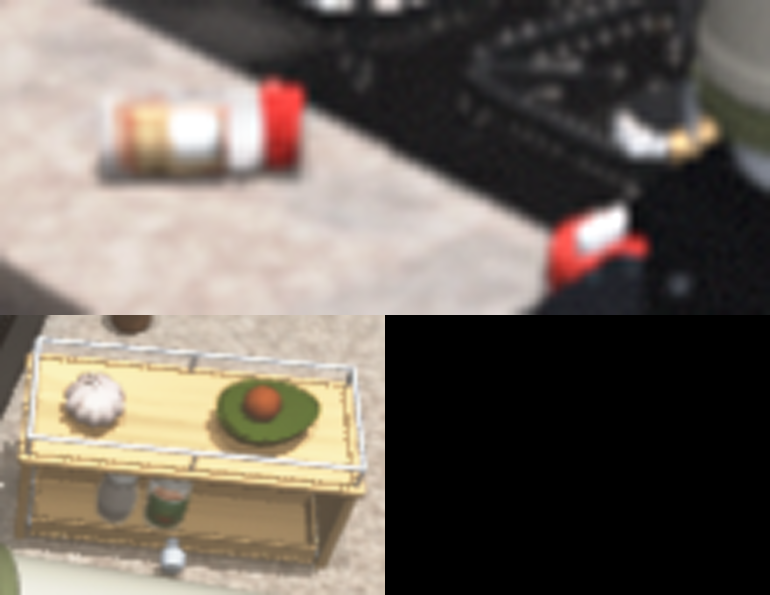

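The crop shows the red cap pointing right and away from the robot, towards the hob. In the rack, the shaker stands on the left, the white jar stands near the knob, and the right part of the tray is free. I'll move towards the knob now.

Call:
step_arm:
  deltas: [2.4,-1.07,0,0,0,0,1,2.4,-1.07,0,0,0,0,1,2.4,-1.07,0,0,0,0,1,2.4,-1.07,0,0,0,0,1,2.4,-1.07,0,0,0,0,1,2.4,-1.07,0,0,0,0,1,2.4,-1.07,0,0,0,0,1,2.4,-1.07,0,0,0,0,1,2.4,-1.07,0,0,0,0,1,2.4,-1.07,0,0,0,0,1,2.4,-1.07,0,0,0,0,1,2.4,-1.07,0,0,0,0,1,2.4,-1.07,0.5,0,0,0,1,2.4,-1.07,1.5,0,0,0,1,2.4,-1.07,2.5,0,0,0,1,0,0,2.0,0,7,0,1,0,0,2,0,7,0,1,0,0,1,0,7,0,1,0,0,0,0,7,0,1,0,0,0,0,7,0,1]

```text
time: 1.77
position: [0.4648, -0.3636, 0.1273]
tcp_rot: [-0.035, 0.949, 0.115, 0.291]
wrist_force: [0.6, 0.7, -0.3]
width: 1.003
grasp_force: 0.0
```

Run:
```python
from h import *
s=readout.observe();print(s["q"].round(3),s["position"].round(4),s["tcp_rot"].round(4),s["wrist_force"].round(2))
T=q2r(s["tcp_rot"]).as_matrix();print(T.round(3))
p,W=shot("wrist","w1")
```

```text
[ 1.253  0.226 -0.396  1.959 -0.639  0.802 -0.039] [ 0.4648 -0.3636  0.1273] [-0.0354  0.9491  0.1149  0.2911] [ 0.59  0.7  -0.29]
[[ 0.804  0.239  0.544]
 [ 0.197 -0.971  0.134]
 [ 0.561 -0.    -0.828]]
```

View pics/w1.png

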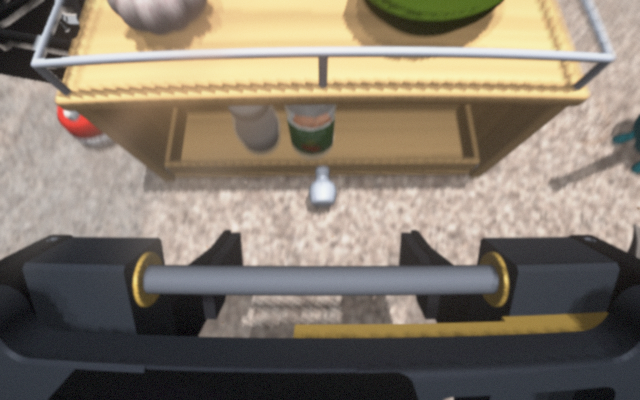

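The wrist picture shows the knob at (321,190), the tray's front rail along row 172 from x=163 to 478, the shaker at (255,125) and the white jar at (311,130). The top board's front edge runs from (58,100) to (585,100).

Run:
```python
from h import *
W=np.load("pics/w1.npy")
for u,v in [(321,175),(321,183),(321,190),(321,197),(321,203),(170,168),(476,168),(180,140),(60,104),(583,104),(320,104),(251,112),(257,145),(311,112),(311,145),(311,125)]: print(u,v,W[v,u].round(4))
# tray front rail top points
P=W[160:176].reshape(-1,3);m=(abs(P[:,2]-.038)<.005);Q=P[m][:,:2];print(len(Q))
vx,vy,x,y=cv2.fitLine(Q.astype(np.float32),cv2.DIST_HUBER,0,.01,.01).ravel();print("rail",np.degrees(np.arctan2(vy,vx)),x,y)
K=W[178:206,308:336].reshape(-1,3);K=K[(K[:,2]>.015)&(K[:,2]<.05)];print("knob",len(K),K.min(0),K.max(0),np.median(K,0),K[K[:,2]>.034].mean(0))
B=W[97:104,62:580].reshape(-1,3);B=B[(abs(B[:,2]-.145)<.008)]
print(len(B),cv2.fitLine(B[:,:2].astype(np.float32),cv2.DIST_HUBER,0,.01,.01).ravel(),B[B[:,1].argmin()],B[B[:,1].argmax()])
```

```text
321 175 [ 0.5463 -0.343   0.0326]
321 183 [ 0.5372 -0.3452  0.0369]
321 190 [ 0.53   -0.347   0.0392]
321 197 [ 0.5243 -0.3484  0.0374]
321 203 [ 0.5198 -0.3495  0.0349]
170 168 [ 0.5191 -0.2069  0.0357]
476 168 [ 0.5929 -0.4849  0.0237]
180 140 [ 0.5536 -0.1971  0.0228]
60 104 [ 0.5094 -0.1878  0.1451]
583 104 [ 7.213e-01 -6.160e-01  1.000e-04]
320 104 [ 0.5494 -0.3415  0.137 ]
251 112 [ 0.56   -0.2846  0.0927]
257 145 [ 0.5552 -0.282   0.0467]
311 112 [ 0.5671 -0.3302  0.0984]
311 145 [ 0.5644 -0.3296  0.0511]
311 125 [ 0.566  -0.33    0.0819]
2238
rail -75.53961 0.54886913 -0.3175738
knob 646 [ 0.51815497 -0.36033156  0.02496798] [ 0.5468137  -0.33487787  0.0401315 ] [ 0.52877227 -0.34780663  0.03494229] [ 0.52919856 -0.34810964  0.03646103]
3614 [ 0.24754159 -0.96887726  0.5564115  -0.37080976] [ 0.59025073 -0.49874399  0.14098453] [ 0.51360701 -0.18812341  0.14653691]
```

Call:
step_arm:
  deltas: [0,0,2.7,0,0,0,1,0,0,2.7,0,0,0,1,-0.1,0,2.7,0,0,0,1,0,0,2.7,0,0,0,1,0,0,1.8,0,0,0,1,0,0,1.0,0,0,0,1,0,0,0,0,0,0,1,0,0,0,0,0,0,-1,0,0,0,0,0,0,-1,0,0,0,0,0,0,-1,0,0,0,0,0,0,-1,0,0,0,0,0,0,-1,0,0,0,0,0,0,-1,0,0,0,0,0,0,-1]

```text
time: 2.98
position: [0.5381, -0.3449, 0.0144]
tcp_rot: [-0.036, 0.95, 0.116, 0.289]
wrist_force: [-0.4, 0.2, -0.6]
width: 0.556
grasp_force: 0.0
```

Call:
step_arm:
  deltas: [0,0,0,0,0,0,-1,0,0,0,0,0,0,-1,0,0,0,0,0,0,-1,0,0,0,0,0,0,-1,0,0,0,0,0,0,-1,0,0,0,0,0,0,-1,0,0,0,0,0,0,-1,-0.1,0,-0.07,0,0,0,-1,-0.2,0,-0.14,0,0,0,-1,-0.4,0,-0.28,0,0,0,-1,-0.5,0.01,-0.34,0,0,0,-1,-0.5,0.01,-0.34,0,0,0,-1]

```text
time: 3.98
position: [0.518, -0.3521, 0.0144]
tcp_rot: [-0.035, 0.95, 0.115, 0.289]
wrist_force: [4.3, -7.0, -6.7]
width: 0.272
grasp_force: 30.0
```

Call:
step_arm:
  deltas: [-0.5,0.01,-0.34,0,0,0,-1,-0.5,0.01,-0.34,0,0,0,-1,-0.5,0.01,-0.34,0,0,0,-1,-0.5,0.01,-0.34,0,0,0,-1,-0.5,0.01,-0.34,0,0,0,-1,-0.5,0.01,-0.34,0,0,0,-1,-0.5,0.01,-0.34,0,0,0,-1,-0.5,0.01,-0.34,0,0,0,-1,-0.5,0.01,-0.34,0,0,0,-1,-0.5,0.01,-0.34,0,0,0,-1,-0.5,0.01,-0.34,0,0,0,-1,-0.5,0.01,-0.34,0,0,0,-1,-0.5,0.01,-0.34,0,0,0,-1,-0.5,0.01,-0.34,0,0,0,-1,-0.4,0,-0.27,0,0,0,-1,-0.3,0,-0.2,0,0,0,-1,-0.2,0,-0.14,0,0,0,-1,-0.1,0,-0.07,0,0,0,-1,0,0,0,0,0,0,-1]

```text
time: 5.57
position: [0.4236, -0.3765, 0.0144]
tcp_rot: [-0.035, 0.95, 0.115, 0.288]
wrist_force: [0.9, -6.5, -9.4]
width: 0.274
grasp_force: 30.0
```

Run:
```python
from h import *
s=readout.observe();print(s["q"].round(3),s["position"].round(4),s["wrist_force"].round(2))
T=q2r(s["tcp_rot"]).as_matrix();print(T.round(3))
d=s["position"]-np.array([.5381,-.3449,.0144]);print(d@[.9684,.2495,0],d@[-.2495,.9684,0])
```

```text
[ 1.364  0.404 -0.438  2.041 -0.686  0.628  0.188] [ 0.4236 -0.3765  0.0144] [ 0.87 -6.46 -9.36]
[[ 0.807  0.238  0.54 ]
 [ 0.198 -0.971  0.133]
 [ 0.556 -0.    -0.831]]
-0.1187484561900978 -0.0020054144780078365
```

Call:
step_arm:
  deltas: [-0.17,0,-0.11,0,0,0,-1,-0.08,0,-0.06,0,0,0,-1,0,0,0,0,0,0,-1,0,0,0,0,0,0,-1,0,0,0,0,0,0,-1]

```text
time: 5.98
position: [0.4224, -0.3767, 0.0145]
tcp_rot: [-0.035, 0.95, 0.115, 0.289]
wrist_force: [15.3, -9.3, -20.1]
width: 0.268
grasp_force: 30.0
```

Run:
```python
from h import *
from scipy.optimize import least_squares
s=readout.observe();print(s["q"].round(4).tolist(),s["position"].round(4),s["wrist_force"].round(2))
d=s["position"]-np.array([.5381,-.3449,.0144]);print(d@[.9684,.2495,0])
# FK fit: upright zero pose, z/y alternating axes
import itertools
D=[([1.30639614,.33290075,-.06469442,1.46098448,.02161438,1.3499149,-.08847141],[.14954204,-.6064197,.2217153],[-7.43668555e-04,.992697281,.120629756,-1.34493963e-04]),
([1.253,.226,-.396,1.959,-.639,.802,-.039],[.4648,-.3636,.1273],[-.0354,.9491,.1149,.2911]),
([1.364,.404,-.438,2.041,-.686,.628,.188],[.4236,-.3765,.0144],None),
(s["q"],s["position"],s["tcp_rot"])]
def fk(q,p,sg):
    h,a1,L1,a2,L2,a3,L3,y0,y7=p
    r=R.from_euler("z",y0+sg[0]*q[0]);x=np.array([0,0,h])
    r=r*R.from_euler("y",q[1])*R.from_euler("z",sg[1]*q[2]);x=x+r.apply([a1,0,L1])
    r=r*R.from_euler("y",q[3])*R.from_euler("z",sg[2]*q[4]);x=x+r.apply([a2,0,L2])
    r=r*R.from_euler("y",q[5])*R.from_euler("z",sg[3]*q[6]+y7);x=x+r.apply([a3,0,L3])
    return x,r
best=[]
for sg in itertools.product([1,-1],repeat=4):
  for y0 in(0,np.pi,1.57,-1.57):
   for y7 in (0,np.pi):
    def f(p):
        e=[]
        for q,x,o in D:
            X,r=fk(q,p,sg);e+=list(X-x)
            if o is not None:e+=list((r.as_matrix()-q2r(o).as_matrix()).ravel()*.3)
        return e
    o=least_squares(f,[.35,0,.4,0,.4,0,.3,y0,y7],x_scale=.1);best.append((o.cost,sg,o.x))
best.sort(key=lambda t:t[0])
for b in best[:5]:print(b[0],b[1],b[2].round(3))
```

```text
[1.3681, 0.4038, -0.4386, 2.042, -0.6879, 0.6291, 0.1937] [ 0.4224 -0.3767  0.0145] [ 15.28  -9.35 -20.1 ]
-0.11998257556561454
6.596913906377912e-06 (-1, -1, -1, -1) [ 0.296  0.077  0.392  0.006  0.438 -0.047  0.316  0.     1.571]
6.5969139063808605e-06 (-1, -1, -1, -1) [ 0.296  0.077  0.392  0.006  0.438 -0.047  0.316  0.     1.571]
6.596913906398193e-06 (-1, -1, -1, -1) [ 0.296  0.077  0.392  0.006  0.438 -0.047  0.316  0.     1.571]
6.596913906503487e-06 (-1, -1, -1, -1) [ 0.296  0.077  0.392  0.006  0.438 -0.047  0.316  0.     1.571]
6.596913906534622e-06 (-1, -1, -1, -1) [ 0.296  0.077  0.392  0.006  0.438 -0.047  0.316  0.     1.571]
```

Call:
step_arm:
  deltas: [0.15,0,0.1,0,0,0,1,0,0,0,0,0,0,1,0,0,0,0,0,0,1,0,0,0,0,0,0,1,0,0,0,0,0,0,1,0,0,0,0,0,0,1,0,0,-1,0,0,0,1,0,0,-2,0,0,0,1,0,0,-3,0,0,0,1,0,0,-3,0,0,0,1,0,0,-3,0,0,0,1,0,0,-3,0,0,0,1]

```text
time: 6.98
position: [0.3412, -0.3951, 0.1414]
tcp_rot: [-0.036, 0.95, 0.116, 0.289]
wrist_force: [0.6, -0.5, 0.5]
width: 0.985
grasp_force: 0.0
```

```bash
cat > kin.py <<'E'
from h import *
from scipy.optimize import least_squares
P=[.296,.077,.392,.006,.438,-.047,.316,0,np.pi/2]
LO=np.array([-2.6,-.5,-1.47,.16,-1.27,.06,-2.6])+.04; HI=np.array([2.6,2.12,1.34,2.42,4.41,2.06,2.6])-.04
def fk(q,full=False):
    h,a1,L1,a2,L2,a3,L3,y0,y7=P; E=R.from_euler
    r=E("z",y0-q[0]);x=np.array([0,0,h])
    r=r*E("y",q[1])*E("z",-q[2]);e=x=x+r.apply([a1,0,L1])
    r=r*E("y",q[3])*E("z",-q[4]);w=x=x+r.apply([a2,0,L2])
    r=r*E("y",q[5])*E("z",-q[6]+y7);x=x+r.apply([a3,0,L3])
    return (x,r,e,w) if full else (x,r)
def ik(x,Rm,q0,reg=.003):
    r0=R.from_matrix(Rm)
    def f(q):
        X,r=fk(q);return np.r_[(X-x)*3,(r0.inv()*r).as_rotvec(),reg*(q-q0)]
    o=least_squares(f,np.clip(q0,LO+1e-3,HI-1e-3),bounds=(LO,HI),max_nfev=60)
    e=f(o.x);return o.x,np.linalg.norm(e[:3])/3,np.linalg.norm(e[3:6])
def tool(c,up,a,sg):   # jar axis c, 'up' = side of jar the tool comes from, tilt a
    z=-up*np.cos(a)-c*np.sin(a); y=sg*np.cross(up,c); return np.stack([np.cross(y,z),y,z],1)
E
cat > plan.py <<'E'
from kin import *
s=readout.observe();qn=np.array(s["q"]);print(qn.round(3),s["position"],s["width"])
print("fk err",fk(qn)[0]-s["position"])
up=np.array([0,0,1.]);c=np.array([.79,-.61,0]);c/=np.linalg.norm(c)
tgt=np.array([.4733,-.3615])+(-.078)*np.array([-.2495,.9684])
rng=np.random.default_rng(0)
for a in np.radians([20,30,40]):
  for sg in(1,-1):
    sj=.068; g=np.array([.507,.160,.0215])+c*(sj-.053); T=tool(c,up,a,sg)
    qp,e1,e2=ik(g+.0187*T[:,2],T,qn)
    X,r,e,w=fk(qp,True)
    print("PICK a",np.degrees(a).round(),sg,"err",round(e1,4),round(e2,3),qp.round(2),"wz",w[2].round(2))
    for ph in range(-45,91,15):
        d=np.array([np.cos(np.radians(ph)),np.sin(np.radians(ph)),0])
        T2=tool(up,-d,a,sg); x2=np.array([*tgt,.014+sj])+.0187*T2[:,2]
        res=[]
        for k in range(5):
            q0=qp if k==0 else rng.uniform(LO,HI)
            q,f1,f2=ik(x2,T2,q0,.01 if k==0 else .001)
            if f1<.003 and f2<.02: res.append((np.abs(q-qp).max(),q))
        if res:
            q=min(res,key=lambda t:t[0])[1];X,r,e,w=fk(q,True);print("  d",ph,q.round(2),"dq",np.abs(q-qp).max().round(2),"wz",w[2].round(3),"w",w[:2].round(2),"e",e.round(2))
E
python3 plan.py
python3 - <<'E'
from h import *
W=np.load("pics/scene0.npy")
for u,v in[(428,310),(450,272),(440,290),(415,315)]:print(W[v,u].round(3))
E
```

```text
[ 1.497  0.149 -0.374  2.008 -0.648  0.977  0.169] [ 0.34119892 -0.39513519  0.1414318 ] 0.9851582600507676
fk err [ 0.00084427 -0.02006926  0.00079536]
PICK a 20.0 1 err 0.0 0.0 [ 0.4   0.6  -0.71  1.81  0.12  1.08  0.59] wz 0.32
  d -45 [ 1.44  0.81 -0.71  2.37  3.07  1.11 -1.04] dq 2.95 wz 0.14 w [ 0.28 -0.23] e [ 0.09 -0.31  0.52]
  d -30 [ 2.2   1.56 -1.16  2.34  3.24  0.67 -0.05] dq 3.12 wz 0.14 w [ 0.24 -0.29] e [-0.18 -0.36  0.27]
  d -15 [ 2.48  2.08 -1.33  2.23  2.2   0.48  1.49] dq 2.08 wz 0.14 w [ 0.21 -0.36] e [-0.22 -0.26  0.09]
  d 0 [ 2.36  1.73 -1.31  2.04  0.92  0.33  2.56] dq 1.97 wz 0.14 w [ 0.2  -0.44] e [-0.22 -0.32  0.21]
  d 15 [ 0.5   1.02  0.79  1.83  4.31  1.68 -2.21] dq 4.19 wz 0.14 w [ 0.21 -0.51] e [ 0.29 -0.22  0.45]
  d 30 [ 1.22  0.9  -0.03  1.56 -1.22  1.38 -2.27] dq 2.85 wz 0.14 w [ 0.24 -0.58] e [ 0.12 -0.33  0.48]
  d 60 [ 0.97  1.24  0.28  0.87 -1.19  1.94 -2.38] dq 2.97 wz 0.14 w [ 0.35 -0.69] e [ 0.21 -0.34  0.35]
PICK a 20.0 -1 err 0.0 0.0 [ 0.05  0.66 -0.17  1.59 -0.15  1.16 -2.26] wz 0.28
  d -45 [-0.58  1.21  1.3   2.35  3.31  0.85  0.29] d
[... 4182 characters left out ...]
 1.82 -0.85  0.78  0.36] dq 2.52 wz 0.309 w [ 0.3  -0.49] e [ 0.06 -0.26  0.59]
  d 30 [ 1.23  0.6  -0.23  1.64 -0.86  1.09  0.48] dq 2.64 wz 0.309 w [ 0.32 -0.54] e [ 0.11 -0.26  0.58]
  d 45 [ 1.87  1.37 -1.43  1.45  0.49  1.24 -0.13] dq 2.03 wz 0.309 w [ 0.35 -0.58] e [-0.04 -0.39  0.36]
  d 60 [ 1.73  1.41 -1.43  1.23  0.5   1.52  0.06] dq 2.22 wz 0.309 w [ 0.39 -0.61] e [ 0.01 -0.4   0.35]
  d 75 [ 1.34  1.05 -0.69  1.   -0.14  1.72  0.54] dq 2.7 wz 0.309 w [ 0.44 -0.63] e [ 0.13 -0.35  0.44]
  d 90 [ 1.11  1.1  -0.42  0.75 -0.23  1.98  0.75] dq 2.91 wz 0.309 w [ 0.49 -0.63] e [ 0.2  -0.33  0.41]
[ 0.448 -0.614  0.007]
[ 0.536 -0.611  0.082]
[ 0.506 -0.607  0.038]
[ 0.396 -0.61   0.017]
```

Call:
step_arm:
  deltas: [0,0,-1.5,0,-7,0,1,0,0,-1.5,0,-7,0,1,0,0,-1.5,0,-7,0,1,0,0,-1.5,0,-7,0,1,0,0,-1.5,0,-6,0,1,1.0,-2.0,0,0,0,0,1,1.8,-3.5,0,0,0,0,1,1.8,-3.5,0,0,0,0,1,1.8,-3.5,0,0,0,0,1,1.8,-3.5,0,0,0,0,1,1.8,-3.5,0,0,0,0,1,1.8,-3.5,0,0,0,0,1,1.8,-3.5,0,0,0,0,1,1.8,-3.5,0,0,0,0,1,1.8,-3.5,0,0,0,0,1,1.8,-3.5,0,0,0,0,1,1.8,-3.5,0,0,0,0,1,1.8,-3.5,0,0,0,0,1,1.8,-3.5,0,0,0,0,1,1.8,-3.5,0,0,0,0,1]

```text
time: 8.65
position: [0.4495, 0.1578, 0.2105]
tcp_rot: [0.0, 0.993, 0.12, -0.0]
wrist_force: [0.6, -0.4, -0.0]
width: 1.0
grasp_force: 0.0
```

Run:
```python
from h import *
s=readout.observe();print(s["q"].round(4).tolist(),s["position"].round(4).tolist(),s["tcp_rot"].round(4).tolist())
```

```text
[0.6847, 0.1249, -1.1681, 1.8095, 0.1203, 1.2858, -1.8439] [0.4495, 0.1578, 0.2105] [0.0004, 0.9927, 0.1205, -0.0004]
```

Call:
step_arm:
  deltas: [0,0,0,0,0,6.5,1,0,0,0,0,0,6.5,1,0,0,0,0,0,6.5,1,0,0,0,0,0,6.5,1,0,0,0,0,0,6.5,1,0,0,0,0,0,6.5,1,0,0,0,0,0,6.5,1,0,0,0,0,0,6.5,1,0,0,0,0,0,0,1]

```text
time: 9.4
position: [0.4491, 0.1532, 0.2056]
tcp_rot: [0.005, 0.961, -0.277, -0.004]
wrist_force: [-0.8, -0.4, -0.4]
width: 0.999
grasp_force: 0.0
```

Run:
```python
from h import *
s=readout.observe();print(s["q"].round(4).tolist(),s["position"].round(4).tolist(),s["tcp_rot"].round(4).tolist())
print(q2r(s["tcp_rot"]).as_matrix().round(3))
shot("wrist","w2")
```

```text
[0.3996, 0.0816, -0.8518, 1.821, 0.067, 1.2795, -2.6026] [0.4491, 0.1532, 0.2056] [0.0051, 0.9609, -0.2769, -0.0036]
[[ 0.847 -0.532 -0.01 ]
 [-0.532 -0.847 -0.008]
 [-0.004  0.012 -1.   ]]
```

View pics/w2.png

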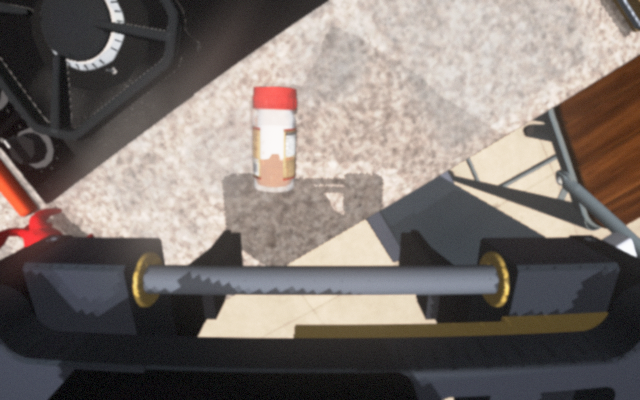

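The picture shows the jar lying with its cap at (275,97) and its base at (275,187), nearly in line with the tool's x. The hob edge and pan support are up and to the left.

```bash
cat > fit.py <<'E'
from h import *
from scipy.optimize import least_squares
W=np.load("pics/w2.npy")
V=W[80:200,240:310].reshape(-1,3);V=V[(V[:,2]>.02)&(V[:,2]<.06)]
r=cv2.minAreaRect(V[:,:2].astype(np.float32)*1000);print(len(V),r)
p,im=None,cv2.imread("pics/w2.png")
# axis from top ridge: per-slice centre
c=np.array([.847,-.532]);c/=np.linalg.norm(c);n=np.array([-c[1],c[0]])
t=V[:,:2]@c;w=V[:,:2]@n
b=np.arange(t.min(),t.max(),.008);C=[]
for k in b:
    m=(t>=k)&(t<k+.008)
    if m.sum()>15:C.append((k+.004,(w[m].min()+w[m].max())/2,w[m].max()-w[m].min(),V[m,2].max()))
C=np.array(C);print(C.round(4));f=np.polyfit(C[1:-1,0],C[1:-1,1],1);print("slope",np.degrees(np.arctan(f[0])))
ax=c+f[0]*n;ax/=np.linalg.norm(ax);print("axis",ax,np.degrees(np.arctan2(ax[1],ax[0])))
for k in(t.min(),t.max()):print("end",c*k+n*np.polyval(f,k))
# hob supports: highest points near
H=W[0:140,0:240].reshape(-1,3);H=H[(H[:,2]>.03)&(H[:,2]<.07)];print("hob",len(H),H.min(0),H[H[:,0].argmin()])
E
python3 fit.py
cat > refit.py <<'E'
from h import *
from scipy.optimize import least_squares
D=[([1.30639614,.33290075,-.06469442,1.46098448,.02161438,1.3499149,-.08847141],[.14954204,-.6064197,.2217153],[-7.43668555e-04,.992697281,.120629756,-1.34493963e-04]),
([1.253,.226,-.396,1.959,-.639,.802,-.039],[.4648,-.3636,.1273],[-.0354,.9491,.1149,.2911]),
([1.3681,.4038,-.4386,2.042,-.6879,.6291,.1937],[.4224,-.3767,.0145],[-.035,.95,.115,.289]),
([1.497,.149,-.374,2.008,-.648,.977,.169],[.3412,-.3951,.1414],None),
([0.6847,0.1249,-1.1681,1.8095,0.1203,1.2858,-1.8439],[0.4495,0.1578,0.2105],[0.0004,0.9927,0.1205,-0.0004]),
([0.3996,0.0816,-0.8518,1.821,0.067,1.2795,-2.6026],[0.4491,0.1532,0.2056],[0.0051,0.9609,-0.2769,-0.0036])]
def fk(q,p,full=False):
    h,a1,L1,a2,L2,a3,L3,y0,y7,a0,b1,b2,b3=p; E=R.from_euler
    r=E("z",y0-q[0]);x=np.array([0,0,h])+r.apply([a0,0,0])
    r=r*E("y",q[1])*E("z",-q[2]);e=x=x+r.apply([a1,b1,L1])
    r=r*E("y",q[3])*E("z",-q[4]);w=x=x+r.apply([a2,b2,L2])
    r=r*E("y",q[5]);x=x+r.apply([a3,b3,0]);r=r*E("z",-q[6]+y7);x=x+r.apply([0,0,L3])
    return (x,r,e,w) if full else (x,r)
def f(p):
    e=[]
    for q,x,o in D:
        X,r=fk(q,p);e+=list(X-x)
        if o is not None:e+=list((r.as_matrix()-q2r(o).as_matrix()).ravel()*.3)
    return np.r_[e,np.array(p)[[1,3,5,9,10,11,12]]*.01]
o=least_squares(f,[.296,0,.39,0,.43,0,.31,0,1.57,0,0,0,0],x_scale=.1)
if __name__=="__main__":
    print(o.x.round(4).tolist())
    for q,x,_ in D:print((fk(q,o.x)[0]-x).round(4))
E
python3 refit.py
```

```text
4431 ((511.0138854980469, 172.1055908203125), (46.21137619018555, 105.71632385253906), 55.26020050048828)
[[0.2918 0.4189 0.0433 0.0442]
 [0.2998 0.4185 0.0436 0.0449]
 [0.3078 0.4181 0.0444 0.0449]
 [0.3158 0.4177 0.0443 0.0459]
 [0.3238 0.4173 0.0441 0.0453]
 [0.3318 0.4169 0.0436 0.0455]
 [0.3398 0.4178 0.046  0.0462]
 [0.3478 0.4168 0.0455 0.0459]
 [0.3558 0.4166 0.0454 0.0453]
 [0.3638 0.4163 0.0434 0.0459]
 [0.3718 0.4153 0.044  0.0455]
 [0.3798 0.4152 0.044  0.0463]
 [0.3878 0.415  0.0435 0.0458]
 [0.3958 0.4154 0.0392 0.0453]]
slope -2.232696098745927
axis [ 0.82545263 -0.56447139] -34.36559195872687
end [0.46656054 0.20171318]
end [0.55450643 0.14157292]
hob 10839 [0.6165515  0.17383606 0.03003422] [0.6165515  0.30293347 0.0417465 ]
[0.2063, -0.012, 0.4923, 0.0075, 0.5051, 0.0126, 0.3323, -0.0125, 1.5592, -0.0073, -0.0437, 0.005, 0.005]
[0.0025 0.0041 0.0019]
[-0.0017  0.0031  0.0003]
[ 0.0015 -0.0039 -0.0016]
[-0.0009  0.004   0.0023]
[ 0.0078 -0.0021 -0.002 ]
[ 0.0002  0.0017 -0.0008]
```

```bash
cat > sim.py <<'E'
from kin import ik as _ik,tool,LO,HI
from h import *
import kin, refit
from scipy.spatial.transform import Slerp
kin.fk=lambda q,full=False: refit.fk(q,refit.o.x,full)
def run(q,wps,n=12):
    x,r=kin.fk(q)
    for name,x1,R1 in wps:
        sl=Slerp([0,1],R.concatenate([r,R.from_matrix(R1)]));bad=0;mn=9
        for k in range(1,n+1):
            t=k/n;q2,e1,e2=kin.ik(x+(x1-x)*t,sl(t).as_matrix(),q,.02);bad=max(bad,e1*1000,np.degrees(e2));q=q2
            X,_,e,w=kin.fk(q,True);mn=min(mn,w[2])
        x,r=np.array(x1),R.from_matrix(R1);print(name,q.round(2),"err",round(bad,1),"wmin",mn.round(3),"w",w.round(2))
    return q
up=np.array([0,0,1.])
if __name__=="__main__":
  q=np.array(readout.observe()["q"])
  for a in(25,32):
   for dd in(14.4,0,30):
    A=np.radians(a);c=np.array([.848,-.53,0]);d=np.array([np.cos(np.radians(dd)),np.sin(np.radians(dd)),0])
    T=tool(c,up,A,-1);s=.055;g=np.array([.4666,.2017,.0215])+s*c
    T2=tool(up,-d,A,-1);t=np.array([.4733,-.3615,0])-.078*np.array([-.2495,.9684,0])
    print(a,dd);P=lambda g,T:g+.0187*T[:,2]
    run(q,[("pick",P(g,T),T),("lift",P(g+.2*up,T),T),("mid",P(np.array([.42,-.15,.25]),T2),T2),("over",P(t+up*.25,T2),T2),("place",P(t+up*(.014+s),T2),T2)])
E
python3 sim.py
```

```text
25 14.4
pick [ 0.14  0.62 -0.5   1.66 -0.05  1.21 -2.42] err 0.6 wmin 0.301 w [0.64 0.1  0.3 ]
lift [ 0.17  0.42 -0.53  1.5  -0.13  1.55 -2.46] err 0.0 wmin 0.317 w [0.64 0.1  0.5 ]
mid [-0.26 -0.46  0.92  2.38 -1.    0.64  0.14] err 18.0 wmin 0.399 w [ 0.16 -0.26  0.4 ]
over [ 1.41  0.37 -0.36  1.86 -1.22  1.06  0.48] err 62.5 wmin 0.373 w [ 0.22 -0.52  0.37]
place [ 1.55  0.69 -0.54  1.92 -1.23  0.84  0.81] err 0.0 wmin 0.19 w [ 0.21 -0.51  0.19]
25 0
pick [ 0.14  0.62 -0.5   1.66 -0.05  1.21 -2.42] err 0.6 wmin 0.301 w [0.64 0.1  0.3 ]
lift [ 0.17  0.42 -0.53  1.5  -0.13  1.55 -2.46] err 0.0 wmin 0.317 w [0.64 0.1  0.5 ]
mid [ 0.01 -0.46  0.53  2.38 -0.87  0.46 -0.27] err 39.6 wmin 0.44 w [ 0.18 -0.2   0.44]
over [-0.59 -0.46  1.3   2.14 -0.68  0.33 -0.2 ] err 64.5 wmin 0.374 w [ 0.19 -0.36  0.44]
place [-0.78 -0.46  1.3   2.34  1.61  0.1  -2.56] err 123.8 wmin 0.348 w [ 0.22 -0.27  0.35]
25 30
pick [ 0.14  0.62 -0.5   1.66 -0.05  1.21 -2.42] err 0.6 wmin 0.301 w [0.64 0.1  0.3 ]
lift [ 0.17  0.42 -0.53  1.5  -0.13  1.55 -2.46] err 0.0 wmin 0.317 w [0.64 0.1  0.5 ]
mid [-0.09 -0.1
[... 908 characters left out ...]
  2.38 -0.72  0.46 -0.48] err 22.7 wmin 0.45 w [ 0.18 -0.18  0.45]
over [-0.65 -0.46  1.3   2.07 -0.3   0.39 -0.59] err 57.0 wmin 0.413 w [ 0.21 -0.37  0.46]
place [-0.77 -0.46  1.3   2.36  1.63  0.1  -2.56] err 123.3 wmin 0.342 w [ 0.22 -0.27  0.34]
32 30
pick [ 0.19  0.7  -0.53  1.6  -0.08  1.3  -2.39] err 0.5 wmin 0.281 w [0.67 0.08 0.28]
lift [ 0.22  0.49 -0.58  1.46 -0.17  1.62 -2.46] err 0.0 wmin 0.298 w [0.67 0.08 0.48]
mid [ 0.52 -0.11  0.34  2.28 -1.14  1.11  0.44] err 0.1 wmin 0.408 w [ 0.19 -0.29  0.41]
over [ 0.75  0.49  0.43  1.64 -1.21  1.47  0.53] err 0.0 wmin 0.407 w [ 0.26 -0.58  0.41]
place [ 0.95  0.69  0.17  1.73 -1.23  1.27  0.79] err 0.0 wmin 0.224 w [ 0.26 -0.58  0.22]
```

Call:
step_arm:
  deltas: [0,0,0,0,-6.5,0,1,0,0,0,0,-6.5,0,1,0,0,0,0,-6.5,0,1,0,0,0,0,-6.5,0,1,2.0,-0.8,0.7,0,0,0,1,2.0,-0.8,0.7,0,0,0,1,2.0,-0.8,0.7,0,0,0,1,2.0,-0.9,0.7,0,0,0,1,2.0,-0.9,0.7,0,0,0,1,1.9,-0.8,0.7,0,0,0,1,0,0,0,0,0,0,1]

```text
time: 10.37
position: [0.5514, 0.147, 0.1126]
tcp_rot: [-0.059, 0.935, -0.272, -0.221]
wrist_force: [-1.2, 0.0, -0.7]
width: 0.997
grasp_force: 0.0
```

Run:
```python
from h import *
s=readout.observe();print(s["q"].round(3),s["position"].round(4))
T=q2r(s["tcp_rot"]).as_matrix();print(T.round(3))
c=np.array([.825,-.564,0]);g=np.array([.4666,.2017,.0215])+.054*c
print("to go (cm,tool)",(T.T@(g+.014*T[:,2]-s["position"])*100).round(2),"tilt",np.degrees(np.arccos(-T[2,2])), "yaw",np.degrees(np.arctan2(T[1,0],T[0,0])))
```

```text
[ 0.32   0.687 -0.717  1.403  0.077  1.496 -2.496] [0.5514 0.147  0.1126]
[[ 0.755 -0.534 -0.381]
 [-0.482 -0.845  0.231]
 [-0.445  0.009 -0.895]]
to go (cm,tool) [-0.15  0.02 11.65] tilt 26.45811918501645 yaw -32.57050271317033
```

Call:
step_arm:
  deltas: [-0.1,0,3,0,0,0.6,1,-0.1,0,3,0,0,0.6,1,0,0,2.6,0,0,0.6,1,0,0,1.8,0,0,0,1,0,0,1.1,0,0,0,1,0,0,0,0,0,0,1]

```text
time: 10.87
position: [0.5035, 0.1759, 0.0122]
tcp_rot: [-0.055, 0.931, -0.285, -0.222]
wrist_force: [-0.1, -0.3, 0.8]
width: 1.003
grasp_force: 0.0
```

Run:
```python
from h import *
s=readout.observe();print(s["q"].round(3),s["position"].round(4),s["wrist_force"].round(2))
T=q2r(s["tcp_rot"]).as_matrix()
c=np.array([.825,-.564,0]);g=np.array([.4666,.2017,.0215])+.054*c
print("to go (cm,tool)",(T.T@(g+.014*T[:,2]-s["position"])*100).round(2),"tilt",np.degrees(np.arccos(-T[2,2])), "yaw",np.degrees(np.arctan2(T[1,0],T[0,0])))
```

```text
[ 0.284  0.721 -0.686  1.591  0.086  1.267 -2.539] [0.5035 0.1759 0.0122] [-0.15 -0.28  0.78]
to go (cm,tool) [ 0.38 -0.01  0.17] tilt 26.437787798550648 yaw -34.39674560165941
```

Call:
step_arm:
  deltas: [0.3,0,0.15,0,0,0,1,0,0,0,0,0,0,-1,0,0,0,0,0,0,-1,0,0,0,0,0,0,-1,0,0,0,0,0,0,-1,0,0,0,0,0,0,-1,0,0,0,0,0,0,-1,0,0,0,0,0,0,-1,0,0,0,0,0,0,-1,0,0,0,0,0,0,-1,0,0,0,0,0,0,-1,0,0,0,0,0,0,-1,0,0,0,0,0,0,-1]

```text
time: 11.95
position: [0.5067, 0.1747, 0.0099]
tcp_rot: [-0.055, 0.931, -0.285, -0.221]
wrist_force: [-0.6, -0.1, 1.6]
width: 0.487
grasp_force: 29.9
```

Call:
step_arm:
  deltas: [-0.3,0,-0.6,0,0,0,-1,-0.7,0,-1.4,0,0,0,-1,-1.1,0,-2.2,0,0,0,-1,-1.1,0,-2.2,0,0,0,-1,-1.1,0,-2.2,0,0,0,-1,-1.1,0,-2.2,0,0,0,-1,-1.1,0,-2.2,0,0,0,-1,-1.1,0,-2.2,0,0,0,-1,-1.1,0,-2.2,0,0,0,-1,0,0,0,0,5,0,-1,0,0,0,0,5,0,-1,0,0,0,0,5,0,-1,0,0,0,0,5,0,-1,0,0,0,0,5,0,-1,0,0,0,0,1.5,0,-1]

```text
time: 13.2
position: [0.5071, 0.1808, 0.2047]
tcp_rot: [0.006, 0.957, -0.289, -0.025]
wrist_force: [0.1, -0.3, -2.4]
width: 0.488
grasp_force: 29.9
```

```bash
cat > st.py <<'E'
from h import *
s=readout.observe();print(s["time"],s["q"].round(3),s["position"].round(4),s["wrist_force"].round(2),s["width"],s["grasp_force"])
T=q2r(s["tcp_rot"]).as_matrix();print(T.round(3));print("tilt",np.degrees(np.arccos(-T[2,2])).round(2),"yaw of tool -y +90",np.degrees(np.arctan2(-T[1,1],-T[0,1])-np.pi/2).round(2))
E
python3 st.py
```

```text
13.2 [-0.214  0.201 -0.226  1.666  0.022  1.325 -2.6  ] [0.5071 0.1808 0.2047] [ 0.13 -0.26 -2.41] 0.4879338374688477 29.878539760411513
[[ 0.832 -0.553 -0.051]
 [-0.553 -0.833  0.002]
 [-0.044  0.026 -0.999]]
tilt 2.93 yaw of tool -y +90 -33.57
```

Call:
step_arm:
  deltas: [0.7,1.5,-0.2,0,0,0,-1,1.45,3.05,-0.25,0,0,0,-1,1.45,3.05,-0.25,0,0,0,-1,1.45,3.05,-0.25,0,0,0,-1,1.45,3.05,-0.25,0,0,0,-1,1.45,3.05,-0.25,0,0,0,-1,1.45,3.05,-0.25,0,0,0,-1,1.45,3.05,-0.25,0,0,0,-1,1.45,3.05,-0.25,0,0,0,-1,1.45,3.05,-0.25,0,0,0,-1,1.45,3.05,-0.25,0,0,0,-1,1.45,3.05,-0.25,0,0,0,-1,1.45,3.05,-0.25,0,0,0,-1,1.45,3.05,-0.25,0,0,0,-1,1.45,3.05,-0.25,0,0,0,-1,1.45,3.05,-0.25,0,0,0,-1,1.45,3.05,-0.25,0,0,0,-1,1.45,3.05,-0.25,0,0,0,-1,0.7,1.5,-0.1,0,0,0,-1]

```text
time: 14.78
position: [0.421, -0.4251, 0.2532]
tcp_rot: [0.008, 0.956, -0.292, -0.026]
wrist_force: [-0.8, -0.2, -2.0]
width: 0.488
grasp_force: 29.9
```

```bash
python3 st.py
```

```text
14.7833 [ 0.477  0.289  0.272  1.467 -0.041  1.436 -1.417] [ 0.421  -0.4251  0.2532] [-0.85 -0.22 -1.99] 0.4882202119350809 29.878750237421627
[[ 0.829 -0.557 -0.054]
 [-0.558 -0.83   0.001]
 [-0.045  0.03  -0.999]]
tilt 3.1 yaw of tool -y +90 -33.88
```

Call:
step_arm:
  deltas: [0,0,0,0,0,-7,-1,0,0,0,0,0,-7,-1,0,0,0,0,0,-7,-1,0,0,0,0,0,-7,-1,0,0,0,0,0,-7,-1,0,0,0.5,0,0,-7,-1,0,0,0.5,0,0,-7,-1,0,0,0.5,0,0,-7,-1,0,0,0.5,0,6.5,0,-1,0,0,0.5,0,6.5,0,-1,0,0,0.5,0,6.5,0,-1,0,0,0.5,0,6.5,0,-1,0,0,0,0,6.5,0,-1,0,0,0,0,6.5,0,-1,0,0,0,0,0,0,-1]

```text
time: 16.03
position: [0.4201, -0.4222, 0.2163]
tcp_rot: [-0.071, 0.933, 0.176, 0.305]
wrist_force: [-1.3, -0.1, -2.8]
width: 0.491
grasp_force: 29.9
```

```bash
python3 st.py
```

```text
16.0333 [ 0.934  0.232  0.15   1.753 -0.725  1.207  0.166] [ 0.4201 -0.4222  0.2163] [-1.34 -0.07 -2.78] 0.49071265651237644 29.881260614965868
[[ 0.752  0.372  0.544]
 [ 0.286 -0.928  0.239]
 [ 0.593 -0.024 -0.805]]
tilt 36.43 yaw of tool -y +90 21.83
```

Call:
step_arm:
  deltas: [0,0,0,-0.4,6.8,0,-1,0,0,0,-0.4,6.8,0,-1,0,0,0,-0.4,6.8,0,-1,0,0,0,-0.4,6.7,0,-1,0,0,0,0,0,0,-1]

```text
time: 16.45
position: [0.422, -0.4197, 0.214]
tcp_rot: [-0.1, 0.838, 0.152, 0.515]
wrist_force: [-1.3, 1.2, -2.9]
width: 0.488
grasp_force: 29.9
```

```bash
python3 st.py
python3 - <<'E'
from h import *
p,W=shot("scene","s2")
t,T=shot("top","t2")
a=cv2.resize(p[140:290,270:430],None,fx=3.6,fy=3.6,interpolation=2)
cv2.imwrite("pics/s2c.png",a)
E
```

```text
16.45 [ 1.15   0.372  0.118  1.874 -1.2    1.356  0.634] [ 0.422  -0.4197  0.214 ] [-1.33  1.22 -2.91] 0.4878814982178161 29.884127459572483
[[ 0.423  0.357  0.833]
 [ 0.151 -0.934  0.324]
 [ 0.894 -0.011 -0.449]]
tilt 63.33 yaw of tool -y +90 20.92
```

View pics/s2c.png

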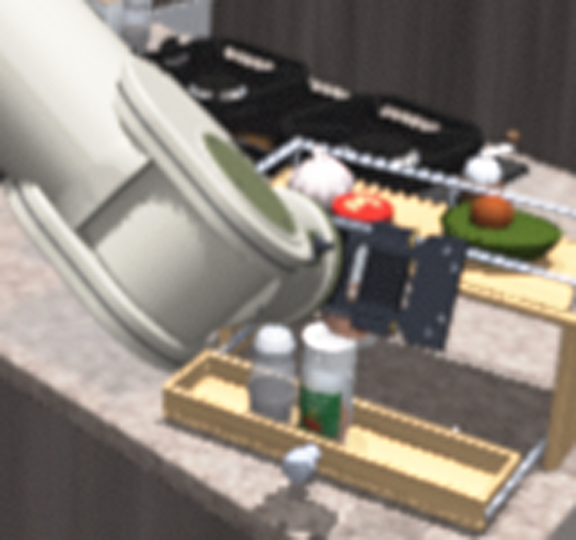

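Call:
step_arm:
  deltas: [0.8,1.0,1.6,0,0,0,-1,0.8,1.0,1.6,0,0,0,-1,0.8,1.0,1.6,0,0,0,-1,0.8,1.0,1.6,0,0,0,-1,0,0.1,0,-0.6,0,0,-1,0,0,0,0,0,0,-1]

```text
time: 17.05
position: [0.5081, -0.431, 0.2188]
tcp_rot: [-0.093, 0.838, 0.155, 0.515]
wrist_force: [0.0, 1.1, -2.4]
width: 0.493
grasp_force: 29.9
```

```bash
python3 st.py
python3 - <<'E'
from h import *
shot("wrist","w3")
E
```

```text
17.05 [ 1.102  0.425  0.016  1.775 -1.233  1.235  0.554] [ 0.5081 -0.431   0.2188] [ 0.01  1.13 -2.42] 0.49284489431382783 29.88542212833636
[[ 0.422  0.355  0.834]
 [ 0.164 -0.935  0.315]
 [ 0.892  0.003 -0.453]]
tilt 63.09 yaw of tool -y +90 20.8
```

View pics/w3.png

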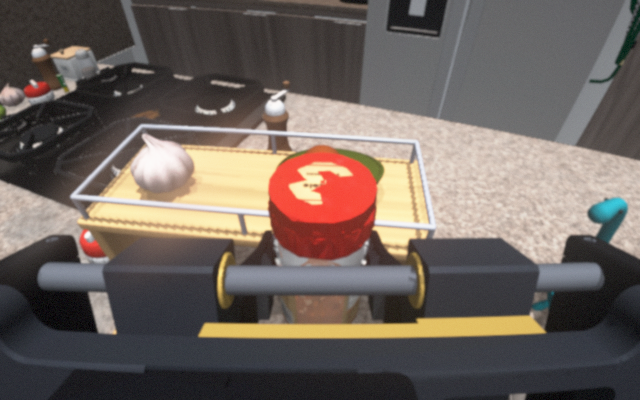

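The wrist picture shows the jar upright in the hand with its cap top at (322,188). The rack and its contents are untouched behind it.

Run:
```python
from h import *
W=np.load("pics/w3.npy");im=cv2.imread("pics/w3.png").astype(int)
red=(im[...,2]>130)&(im[...,1]<70)&(im[...,0]<70)
m=np.zeros_like(red);m[148:270,262:385]=1
V=W[red&m];V=V[np.isfinite(V[:,0])];V=V[np.linalg.norm(V[:,:2]-np.median(V[:,:2],0),axis=1)<.05]
top=V[V[:,2]>np.percentile(V[:,2],99)-.012]
for _ in range(4):
    A=np.c_[top[:,:2],np.ones(len(top))];k=np.linalg.lstsq(A,top[:,2],rcond=None)[0]
    r=V[:,2]-np.c_[V[:,:2],np.ones(len(V))]@k;top=V[abs(r)<.0025]
n=np.array([-k[0],-k[1],1]);print("top pts",len(top),"normal",n.round(3),"tilt deg",np.degrees(np.arctan(np.hypot(*k[:2]))))
c,rad=cv2.minEnclosingCircle(top[:,:2].astype(np.float32));print("cap top centre",c,rad,np.polyval([0],0),(k@[*c,1]).round(4))
# side of the cap: circle fit
# tray from scene/top
xr=np.array([.9684,.2495]);yr=np.array([-.2495,.9684]);tc=np.array([.4733,-.3615])
for f in("s2","t2"):
    S=np.load(f"pics/{f}.npy").reshape(-1,3);L=np.c_[(S[:,:2]-tc)@xr,(S[:,:2]-tc)@yr,S[:,2]]
    r=L[(abs(L[:,2]-.038)<.003)&(abs(L[:,0])<.06)&(abs(L[:,1])<.16)]
    print(f,len(r),"rail x",np.percentile(r[:,0],[1,99]).round(4),"y",np.percentile(r[:,1],[1,99]).round(4))
    j=L[(L[:,2]>.075)&(L[:,2]<.125)&(abs(L[:,0])<.04)&(L[:,1]>-.03)&(L[:,1]<.12)]
    for nm,q in(("white",j[(j[:,1]<.03)]),("salt",j[j[:,1]>.033])):
        if len(q)>5:print(nm,len(q),q.min(0).round(3),q.max(0).round(3))
```

```text
top pts 547 normal [-0.069 -0.312  1.   ] tilt deg 17.73845293922339
cap top centre (0.4908398389816284, -0.4381311237812042) 0.020384881645441055 0 0.2724
s2 385 rail x [-0.0561  0.0375] y [-0.1488  0.138 ]
white 196 [-0.026 -0.018  0.075] [0.009 0.024 0.117]
salt 123 [-0.02   0.037  0.076] [0.011 0.072 0.106]
t2 105 rail x [-0.0414  0.0334] y [-0.0349  0.1427]
white 151 [-0.025 -0.013  0.075] [0.017 0.028 0.12 ]
salt 100 [-0.022  0.043  0.075] [0.009 0.074 0.107]
```

Run:
```python
from h import *
W=np.load("pics/w3.npy")
m=np.zeros(W.shape[:2],np.uint8);cv2.ellipse(m,(322,186),(38,24),0,0,360,1,-1)
V=W[m>0];V=V[np.isfinite(V[:,0])]
k=None
t=V
for _ in range(5):
    k=np.linalg.lstsq(np.c_[t[:,:2],np.ones(len(t))],t[:,2],rcond=None)[0]
    r=V[:,2]-np.c_[V[:,:2],np.ones(len(V))]@k;t=V[abs(r-np.median(r))<.002]
print(len(V),len(t),"slopes",k[:2].round(3),t.mean(0).round(4),r.std())
for v in (150,155,160,170,180,190,200,205,210,215,220,230,240):print(v,W[v,322].round(4))
for u in (270,275,290,305,340,355,370,375):print(u,W[195,u].round(4),W[230,u].round(4))
```

```text
2938 2938 slopes [-0.008 -0.005] [ 0.4959 -0.4352  0.2764] 0.00041379180102961004
150 [ 0.6233 -0.3879  0.2008]
155 [ 0.5158 -0.4278  0.2761]
160 [ 0.5124 -0.4291  0.2759]
170 [ 0.5052 -0.4318  0.2764]
180 [ 0.4987 -0.4342  0.2768]
190 [ 0.4935 -0.4362  0.2763]
200 [ 0.4887 -0.438   0.2758]
205 [ 0.486  -0.439   0.2759]
210 [ 0.4831 -0.4401  0.2764]
215 [ 0.4815 -0.4407  0.2756]
220 [ 0.4795 -0.4415  0.2753]
230 [ 0.4789 -0.4417  0.2707]
240 [ 0.4774 -0.4423  0.267 ]
270 [ 0.4841 -0.4184  0.2759] [ 0.5042 -0.4025  0.2283]
275 [ 0.4845 -0.4204  0.2762] [ 0.4793 -0.4216  0.2622]
290 [ 0.486  -0.426   0.2767] [ 0.4767 -0.4298  0.2682]
305 [ 0.488  -0.4313  0.2767] [ 0.4757 -0.4364  0.2719]
340 [ 0.4936 -0.4435  0.276 ] [ 0.481  -0.4479  0.271 ]
355 [ 0.4952 -0.449   0.2764] [ 0.4851 -0.4525  0.2685]
370 [ 0.4979 -0.4542  0.2758] [ 0.4951 -0.4567  0.2597]
375 [ 0.499  -0.4559  0.2754] [ 0.5243 -0.4555  0.2285]
```

Call:
step_arm:
  deltas: [-1.65,0,0.76,0,0,0,-1,-1.65,0,0.76,0,0,0,-1,-1.65,0,0.76,0,0,0,-1,-1.65,0,0.76,0,0,0,-1,-1.65,0,0.76,0,0,0,-1,-1.65,0,0.76,0,0,0,-1,-1.65,-0.05,0.76,0,0,0,-1,-1.0,-0.05,0.46,0,0,0,-1,-0.5,0,0.25,0,0,0,-1,0,0,0,0,0,0,-1]

```text
time: 17.93
position: [0.5, -0.4337, 0.0723]
tcp_rot: [-0.093, 0.838, 0.151, 0.515]
wrist_force: [-0.7, 0.5, -2.4]
width: 0.49
grasp_force: 29.9
```

```bash
cat > cap.py <<'E'
from h import *
s=readout.observe();p,W=shot("wrist","w4")
T=q2r(s["tcp_rot"]).as_matrix()
m=np.zeros(W.shape[:2],np.uint8);cv2.ellipse(m,(322,186),(38,24),0,0,360,1,-1)
V=W[m>0];V=V[np.isfinite(V[:,0])]
k=np.linalg.lstsq(np.c_[V[:,:2],np.ones(len(V))],V[:,2],rcond=None)[0]
c=V.mean(0)+np.r_[.0016,.0005,0]
xr=np.array([.9684,.2495]);yr=np.array([-.2495,.9684]);tc=np.array([.4733,-.3615])
print("slopes",k[:2].round(3),"cap",c.round(4),"base z",(c[2]-.106).round(4),"tray x,y",((c[:2]-tc)@xr).round(4),((c[:2]-tc)@yr).round(4))
print("down 1cm in tool:",(T.T@[0,0,-1]).round(3),"rack x:",(T.T@[*xr,0]).round(3))
E
python3 st.py; python3 cap.py
```

```text
17.9333 [ 1.25   0.661 -0.146  1.803 -1.251  1.099  0.795] [ 0.5    -0.4337  0.0723] [-0.67  0.54 -2.44] 0.4895882504101212 29.88504479491894
[[ 0.423  0.35   0.836]
 [ 0.157 -0.937  0.313]
 [ 0.892 -0.001 -0.452]]
tilt 63.15 yaw of tool -y +90 20.48
slopes [-0.008  0.001] cap [ 0.4894 -0.4377  0.1299] base z 0.0239 tray x,y -0.0034 -0.0778
down 1cm in tool: [-0.892  0.001  0.452] rack x: [0.449 0.105 0.887]
```

Call:
step_arm:
  deltas: [-0.2,0,0.2,0,0,0,-1,-0.2,0.02,0.17,0,0,0,-1,-0.14,0,0.1,0,0,0,-1,-0.09,0,0.05,0,0,0,-1,-0.09,0,0.05,0,0,0,-1,0,0,0,0,0,0,-1]

```text
time: 18.48
position: [0.5022, -0.4333, 0.0638]
tcp_rot: [-0.093, 0.838, 0.151, 0.516]
wrist_force: [-0.7, -0.9, -2.4]
width: 0.489
grasp_force: 29.9
```

```bash
python3 st.py|head -1; python3 cap.py
```

```text
18.4833 [ 1.257  0.678 -0.159  1.801 -1.253  1.087  0.808] [ 0.5022 -0.4333  0.0638] [-0.72 -0.91 -2.39] 0.4890126556487117 29.88525549555561
slopes [-0.008  0.001] cap [ 0.4915 -0.4372  0.1214] base z 0.0154 tray x,y -0.0012 -0.0778
down 1cm in tool: [-0.893 -0.     0.451] rack x: [0.448 0.105 0.888]
```

Creep the last millimetres until the wrist force changes.

Call:
step_arm:
  deltas: [-0.09,0,0.05,0,0,0,-1,-0.04,0,0.02,0,0,0,-1,0,0,0,0,0,0,-1]

```text
time: 18.78
position: [0.5024, -0.4333, 0.0629]
tcp_rot: [-0.093, 0.838, 0.152, 0.516]
wrist_force: [-0.5, 0.3, 1.8]
width: 0.487
grasp_force: 29.9
```

Call:
step_arm:
  deltas: [0,0,0,0,0,0,0.2,0,0,0,0,0,0,0.4,0,0,0,0,0,0,0.4,0,0,0,0,0,0,0.4,0,0,0,0,0,0,0.4,0,0,0,0,0,0,0.4,0,0,-0.5,0,0,0,0.4,0,0,-1,0,0,0,0.4,0,0,-2,0,0,0,0.4,0,0,-2,0,0,0,0.4,0,0,-2,0,0,0,0.4,0,0,-2,0,0,0,0.4,0,0,0,0,0,0,0.4]

```text
time: 19.87
position: [0.4185, -0.4669, 0.1067]
tcp_rot: [-0.09, 0.839, 0.15, 0.515]
wrist_force: [0.6, 0.1, 0.6]
width: 0.703
grasp_force: 0.0
```

```bash
python3 st.py
python3 - <<'E'
from h import *
shot("wrist","w5")
E
```

```text
19.8667 [ 1.354  0.607 -0.09   1.79  -1.159  1.235  0.77 ] [ 0.4185 -0.4669  0.1067] [0.59 0.1  0.61] 0.7025981656124897 0.0
[[ 0.425  0.345  0.837]
 [ 0.159 -0.939  0.306]
 [ 0.891  0.003 -0.453]]
tilt 63.05 yaw of tool -y +90 20.16
```

View pics/w5.png

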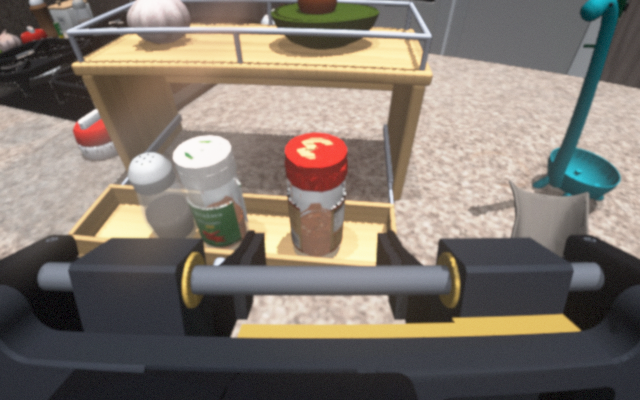

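Call:
step_arm:
  deltas: [0.3,0,-1.9,0,0,0,0.4,0.3,0,-1.9,0,0,0,0.6,0.3,0,-1.9,0,0,0,1,0,-2.3,0,0,0,0,1,0,-2.3,0,0,0,0,1,0,-2.4,0,0,0,0,1,0,-2.4,0,0,0,0,1,0,0,0,0,-5.9,0,1,0,0,0,0,-5.9,0,1,0,0,0,0,-5.9,0,1,0,0,0,0,-5.9,0,1,0,0,0,0,-5.9,0,1,0,0,0,-3.3,0,5,1,0,0,0,0,0,0,1]

```text
time: 21.08
position: [0.3475, -0.3895, 0.1399]
tcp_rot: [-0.036, 0.949, 0.121, 0.288]
wrist_force: [-0.2, 0.0, -0.2]
width: 1.002
grasp_force: 0.0
```

```bash
cat > go.py <<'E'
import sys
from h import *
s=readout.observe();T=q2r(s["tcp_rot"]).as_matrix();x=np.array(eval(sys.argv[1]))
print("to go cm tool",(T.T@(x-s["position"])*100).round(2),"rackx in tool",(T.T@[.9684,.2495,0]).round(3),"up",(T.T@[0,0,1]).round(3))
E
python3 st.py; python3 go.py "[.4224,-.3762,.0150]"
python3 - <<'E'
from h import *
p,W=shot("wrist","w6")
E
```

```text
21.0833 [ 1.175  0.125 -0.052  2.03  -0.702  0.987  0.205] [ 0.3475 -0.3895  0.1399] [-0.18  0.   -0.2 ] 1.0016296912546847 0.0
[[ 0.805  0.25   0.538]
 [ 0.209 -0.968  0.138]
 [ 0.555  0.001 -0.832]]
tilt 33.72 yaw of tool -y +90 14.49
to go cm tool [-0.62  0.57 14.6 ] rackx in tool [0.832 0.001 0.555] up [ 0.555  0.001 -0.832]
```

View pics/w6.png

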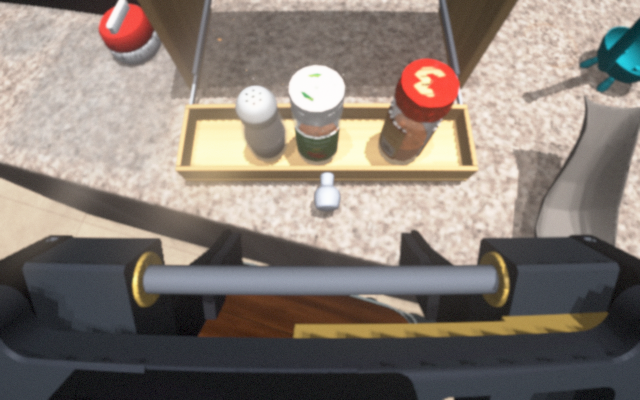

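Call:
step_arm:
  deltas: [-0.3,0.3,1,0,0,0,1,-0.3,0.3,2,0,0,0,1,0,0,2.7,0,0,0,1,0,0,2.7,0,0,0,1,0,0,2.7,0,0,0,1,0,0,2,0,0,0,1,0,0,1.4,0,0,0,1,0,0,0,0,0,0,-0.2]

```text
time: 21.8
position: [0.4204, -0.3757, 0.0109]
tcp_rot: [-0.04, 0.949, 0.121, 0.287]
wrist_force: [-0.2, 0.7, -0.6]
width: 0.971
grasp_force: 0.0
```

```bash
python3 st.py|head -1;  python3 go.py "[.4224,-.3762,.0150]"
```

```text
21.8 [ 1.104  0.381 -0.139  2.049 -0.845  0.698  0.321] [ 0.4204 -0.3757  0.0109] [-0.19  0.67 -0.55] 0.9714692921123046 0.0
to go cm tool [ 0.38  0.09 -0.24] rackx in tool [0.832 0.004 0.554] up [ 0.554 -0.006 -0.832]
```

Call:
step_arm:
  deltas: [0.35,0.05,-0.25,0,0,0,-1,0,0,0,0,0,0,-1,0,0,0,0,0,0,-1,0,0,0,0,0,0,-1,0,0,0,0,0,0,-1,0,0,0,0,0,0,-1,0,0,0,0,0,0,-1,0,0,0,0,0,0,-1,0,0,0,0,0,0,-1,0,0,0,0,0,0,-1,0,0,0,0,0,0,-1,0,0,0,0,0,0,-1,0,0,0,0,0,0,-1,0,0,0,0,0,0,-1]

```text
time: 22.97
position: [0.4222, -0.3768, 0.019]
tcp_rot: [-0.038, 0.949, 0.121, 0.288]
wrist_force: [-1.8, 3.0, 4.2]
width: 0.269
grasp_force: 30.0
```

Call:
step_arm:
  deltas: [0.1,0,0.07,0,0,0,-1,0.2,0,0.13,0,0,0,-1,0.4,0,0.27,0,0,0,-1,0.5,0,0.33,0,0,0,-1,0.5,0,0.33,0,0,0,-1,0.5,0,0.33,0,0,0,-1,0.5,0,0.33,0,0,0,-1,0.5,0,0.33,0,0,0,-1,0.5,0,0.33,0,0,0,-1,0.5,0,0.33,0,0,0,-1,0.5,0,0.33,0,0,0,-1,0.5,0,0.33,0,0,0,-1,0.5,0,0.33,0,0,0,-1,0.5,0,0.33,0,0,0,-1,0.5,0,0.33,0,0,0,-1,0.5,0,0.33,0,0,0,-1,0.5,0,0.33,0,0,0,-1,0.5,0,0.33,0,0,0,-1,0.4,0,0.27,0,0,0,-1,0.3,0,0.2,0,0,0,-1]

```text
time: 24.63
position: [0.5257, -0.3501, 0.0191]
tcp_rot: [-0.038, 0.949, 0.121, 0.287]
wrist_force: [-3.0, 4.3, 2.5]
width: 0.268
grasp_force: 30.0
```

```bash
python3 st.py|head -1;  python3 go.py "[.5381,-.3460,.019]"
```

```text
24.6333 [ 0.931  0.429 -0.17   1.952 -0.814  0.611  0.115] [ 0.5257 -0.3501  0.0191] [-3.    4.26  2.53] 0.2684656294967126 30.00067236025643
to go cm tool [ 1.08 -0.08  0.73] rackx in tool [0.832 0.003 0.555] up [ 0.555 -0.002 -0.832]
```

Call:
step_arm:
  deltas: [0.25,0,0.17,0,0,0,-1,0.25,0,0.17,0,0,0,-1,0.2,0,0.13,0,0,0,-1,0.2,0,0.13,0,0,0,-1,0.15,0,0.1,0,0,0,-1,0.15,0,0.1,0,0,0,-1,0,0,0,0,0,0,-1,0,0,0,0,0,0,-1]

```text
time: 25.3
position: [0.538, -0.3469, 0.0189]
tcp_rot: [-0.038, 0.95, 0.121, 0.287]
wrist_force: [-13.9, 6.2, 10.2]
width: 0.269
grasp_force: 30.0
```

Call:
step_arm:
  deltas: [0,0,0,0,0,0,1,0,0,0,0,0,0,1,0,0,0,0,0,0,1,0,0,0,0,0,0,1,0,0,0,0,0,0,1,0,0,0,0,0,0,1,0,0,0,0,0,0,1,0,0,-1,0,0,0,1,0,0,-2,0,0,0,1,0,0,-2.5,0,0,0,1,0,0,-2.5,0,0,0,1,0,0,-2.5,0,0,0,1,0,0,-2.5,0,0,0,1,0,0,-2,0,0,0,1,0,0,0,0,0,0,1]

```text
time: 26.55
position: [0.4576, -0.3719, 0.1486]
tcp_rot: [-0.034, 0.949, 0.12, 0.289]
wrist_force: [0.9, -1.4, -0.4]
width: 1.001
grasp_force: 0.0
```

```bash
python3 st.py|head -1
python3 - <<'E'
from h import *
p,W=shot("wrist","w7")
T=np.array(W);K=T[150:230,290:350].reshape(-1,3);K=K[(K[:,2]>.033)&(K[:,2]<.041)]
i=K[:,2].argmax();print("knob top",K[K[:,2]>.0375].mean(0).round(4) if (K[:,2]>.0375).any() else K[i], K.min(0).round(4))
E
```

```text
26.55 [ 0.985  0.18  -0.081  1.946 -0.696  0.881  0.005] [ 0.4576 -0.3719  0.1486] [ 0.88 -1.44 -0.45] 1.0012212132754468 0.0
knob top [ 0.5499 -0.3438  0.0382] [ 0.5191 -0.3738  0.033 ]
```

View pics/w7.png

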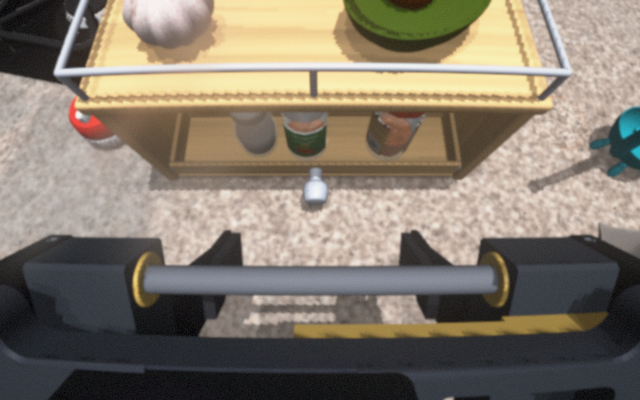

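All three stand in the tray, which is home (knob end at x = 0.519, against 0.518 at the start), and the gripper is clear. I'm handing the job in.

```bash
python3 -c "
from rig import ticket
print(ticket.close_job())"
```

```text
the job is handed in; nothing more can be done
None
```

The job is handed in at about 26.6 s: the tray was drawn to its stop, the red-capped jar set upright beside the white jar and shaker, and the tray pushed home with all three standing, though the interface returned no verdict.

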